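Hang the dart block on its slotted upright and bolt it

ROBOT

A 7-joint arm with a two-finger parallel gripper is mounted at the origin on the work surface. World frame = base frame: x ahead of the robot, y to its left, z up, the work surface at z = 0. Lengths are in mm, angles in rad, forces in N, time in s.
With the tool pointing down it reaches from about 425 to 1025 mm from the base axis. Payload 9.4 kg.
Tool frame: the origin (TCP) lies midway between the tips of the shut fingers; the grasp point (between the pads) lies 19 mm behind it; z points along the fingers, x is the direction in which the jaws open and shut, and the axes are right-handed (so a half turn about z gives the same grasp; the last joint's range is limited). The gripper opens to 93 mm and grips with 3 to 60 N. Pads are 15 mm wide; open, the fingers measure 128 mm over their backs; the gripper's body (75 mm by 188 mm) begins 65 mm behind the grasp point.
Start: joints at [-1.253, 0.599, -0.003, 1.599, 0.002, 0.943, -0.08], TCP at [278.857, 669.226, 218.618] pointing down, gripper open.
Joint ranges: [-2.57, 2.57], [-0.35, 1.97], [-1.29, 1.29], [0.11, 2.56], [-1.05, 4.19], [0.11, 1.86], [-2.63, 2.63]. Speed limits (rad/s): [2.22, 2.22, 3.01, 3.01, 3.14, 3.14, 3.14].

INTERFACE

Orientations are given as a unit quaternion [x, y, z, w].
In Python, from workcell import env gives the robot as it stands.
- The arm moves only by the shell command python3 -m creep 'ROWS' [FORCE]. ROWS is a JSON object of lists of equal length, an entry for each row: "dp": the shift along the tool's x, y, z in cm, a list of three; "turn": the turn, a rotation vector about the tool's x, y, z in rad, a list of three; "jaw": the finger opening in cm, from 0 to 9.3. A call has 1 to 20 rows; each row is the pose to reach, as a shift and turn from the pose commanded when the call began, along the tool's axes at that moment; what a row does not reach only later rows make up. A row lasts 1/10 s, in which the tool goes at most 50 mm and 8.59 degrees, less where a joint would pass 70% of its speed; a pose out of reach is approached as far as the arm can. A call with a gripper value outside its range is refused whole. The fingers move at their own pace and stop on an object; FORCE is the grip in N (left out, the last holds). Time passes only in rows, so rows that repeat a pose let the fingers close. It gives the time, the measured TCP pose, the force and the opening at its end, in the units of the state.
- env.observe(): the state, without advancing time (a new reading comes with each control period).
- env.capture(name): name is "scene" or "top" or "wrist"; returns (picture, depth): 480x640x3 uint8, blue, green, red; 480x640 float32, mm along the optical axis (not along the pixel's ray), 0 where there is no reading.
- env.camera_info(name): a dict with "camera_matrix" (3x3 intrinsics, pixels), "pose" (4x4, takes a point from camera to world coordinates); the wrist camera has in their place "T_tool_cam" (4x4, takes a point from camera to tool coordinates, whose origin is the TCP and whose axes are the tool frame's). Camera axes: x right, y down, z forward; pixel columns grow to the right and rows downward; lengths in mm; the calibration is good to about 2 mm. The wrist camera is an equidistant fisheye: a pixel r from the principal point sees the ray r / f radians off the axis. A picture is of the moment at which its call begins: read the wrist's pose just before it. camera_info takes no time and is no camera call.
- env.job_done(): hands the job in, once; it reports no verdict.
The state is a dict: "t": time; "joint_positions": joint angles; "joint_velocities": joint speeds; "tau": joint torques, N m; "ee_pos": TCP position; "ee_rot": TCP orientation; "wrist_force": force on the tool from outside, world axes, zero at the start; "wrist_torque": the same for the moment, N m; "opening": opening from 0.0 (shut) to 1.0 (fully open).
Only numpy, scipy, OpenCV 4.12 (cv2) and the standard library are available. Lean on these libraries where they do the work, as an engineer would, in place of code of your own. Each camera call takes 0.05 s, during which the arm holds its last target.

TASK

Hang the loose dart-block bracket on the steel upright: put its two hooks through the upper pair of slots and press it down until it is fully home, square and level. Only then push the drop bolt above it all the way down, so that the bracket cannot be lifted out. Do not knock the lamp in front of the upright, leave everything else on the bar where it stands, and let go of everything at the end.

Things in the scene. Friction and masses are not known exactly. Their poses are not given: they have to be found in the camera images.
- bracket: loose bracket, 0.17-0.34 kg, standing the way up that it will hang. Dark steel back plate 80 mm wide, 70 high, 7 thick; on its front a beech block with three dart holes in its top; two hooks on its rear. Origin: underside, centre of the plate's rear face; x points rearwards as the hooks do (towards the upright when hung), y across, z up. Flat underside, all at z 0
- block_grip (a point): point inside the bracket's beech block at x -46, y 0, z 30 mm of the bracket, good to grip across y. The block spans x -67..-7, y -23..23 (46 mm wide), z 0..40 mm of the bracket; its dart holes are 12 mm wide, 28 deep; axes as the bracket
- hook_seat (a point): point on the bracket at x 0, y 0, z 54 mm: on the plate's rear face, midway between the hooks, level with the underside of their necks; axes as the bracket. Hooks at y -26 and +26 mm, each 8 mm wide: a neck at z 54..62 runs from x 0 to 11.5; at its end a tongue (x 6.5..11.5) hangs down to z 44
- upright: fixed slotted upright: dark steel plate 160 mm wide, 5 thick, top edge 250 above the bar, on a beech foot 200 wide, 25 high, spanning x -20..130. Origin: on the bar under the centre of the plate's front face; x points rearwards through the plate, y across, z up; the front (-x) looks roughly at the robot. Slots go right through at y -26 and +26: upper pair z 154..180 (use), lower pair z 99..125
- slot_seat (a point): x 0, y 0, z 154 mm of the upright, same axes: on the front face, midway between the upper slots (each 14 wide, 26 high), level with their lower edges. Hooks go in with hook_seat about 14 mm above this point (10 to 18 fit), then straight down until the necks rest on the slots' lower edges: hook_seat is then at this point, 0 to 1.5 mm in front of it
- pad (a point): small black spring pad, 16 x 12 mm, between the upper slots, 158 mm above the bar; it stands 3.5 mm proud of the upright's front face and pushes the bracket's plate away with 2 to 6 N, so the hooked bracket does not drop by itself but must be pressed down with about 5 to 10 N
- lamp: brass tube lamp fixed to the upright, origin and axes as the upright: 20 mm thick, 170 long along y, axis at x -50 (in front), 295 above the bar, a thin arm at each end (y -74, +74) back to the plate. It is over the place of the block: a vertical gripper holding the block would strike it; with the tool leaning back to the robot by 30 to 45 degrees it passes
- bolt (a joint): drop bolt's travel in m: 0 fully up, 0.022 fully down; starts at 0 to 0.004. A vertical 8 mm rod in front of the plate (x -6, y 0 mm of the upright) with a flat round knob on top. Moves with 3 to 5 N, stays where left. Its lower end is 194 mm above the bar when up, 172 when down: 2 mm above the plate top of a seated bracket
- bolt_top (a point): centre of the top of the bolt's knob (30 mm across, 14 high), 300 mm above the bar when fully up, 278 when fully down; free above, so it can be pushed straight down with shut fingers
- tumbler: bystander: glass tumbler, 76 mm across, 82 high, origin under its centre
- ashtray: bystander: heavy pewter ashtray, 100 mm across, 30 high, origin under its centre
- chalk_cup: bystander: black chalk cup, 68 mm across, 70 high, origin under its centre
- flight_stand: bystander: beech stand 34 x 120 (y) x 30 mm with four upright plastic flights, 72 mm high in all, origin under its centre
- point_tool: bystander: brass point-removal tool lying along its x, 125 mm long, 26 wide, 18 high, origin on the bar below its middle
- mats: bystander: pile of cork beer mats 94 x 94 x 20 mm, origin under its centre
There are look-alikes about, which are no part of the job. What is shaped like the bracket but orange or red is not meant.

How it is judged (in metres and radians):
On the way, in this order (a step that is already met when the one before it is completed fails the run):
1. the bracket is hooked into the upper slots and pressed home while the bolt is still up (z of hook_seat in the frame of slot_seat between -0.003 and 0.003 m and x of hook_seat in the frame of slot_seat between -0.005 and 0.002 m and y of hook_seat in the frame of slot_seat between -0.006 and 0.006 m and angle between the z axis of bracket and the z axis of upright, either way round below 0.09 rad and angle between the x axis of bracket and the x axis of upright, either way round below 0.09 rad and value of joint bolt below 0.01 m), for 0.2 s.
2. the bolt is pushed down over the seated bracket (z of hook_seat in the frame of slot_seat between -0.003 and 0.003 m and x of hook_seat in the frame of slot_seat between -0.005 and 0.002 m and y of hook_seat in the frame of slot_seat between -0.006 and 0.006 m and angle between the z axis of bracket and the z axis of upright, either way round below 0.09 rad and angle between the x axis of bracket and the x axis of upright, either way round below 0.09 rad and value of joint bolt above 0.0185 m), for 0.2 s.
At the end, for the whole second after the job is handed in: The bracket hangs at rest in the upper slots: hook_seat within 3 mm of slot_seat in height, 6 mm sideways, from 5 mm in front to 2 mm behind the front face, bracket square and level to 5 degrees; the bolt is down by more than 18.5 of its 22 mm (all of step 2 and linear speed of bracket below 0.02 m/s); the robot touches nothing.
It fails at once if one of the bystanders (tumbler, ashtray, chalk cup, flight stand, point tool, beer mats) is shifted by more than 25 mm (distance of any of tumbler, ashtray, chalk_cup, flight_stand, point_tool, mats from where it was at the start of the episode above 0.025 m).
It fails at once if the tumbler, ashtray, chalk cup or flight stand is tipped (angle between any of tumbler, ashtray, chalk_cup, flight_stand's own z axis and vertical above 0.35 rad).
It fails at once if the lamp is knocked with more than 10 N (contact force between anything else and lamp above 10 N).
It also fails if it takes over 67 s, if anything falls off the work surface, if the arm or the gripper's body presses on something with over 40 N, if the wrist force passes 120 N, or if a joint passes its speed limit or range.

## Working session

There is one attempt and no reset: what is moved stays moved. The work goes in short steps, Python scripts to look and compute and a shell command to move; the robot and the scene stay as the last step left them, time stands still between calls to the robot, and variables do not carry over. Pictures are saved under pics/ and viewed, and the job is handed in when it is done.

```bash
ls; mkdir -p pics
python3 - <<'E'
from workcell import env
import cv2,numpy as np
print(env.observe())
for n in("scene","top","wrist"):
    im,d=env.capture(n); cv2.imwrite(f"pics/{n}0.png",im); np.save(f"pics/{n}0.npy",d)
    print(n,env.camera_info(n))
E
```

```text
pics
{'t': 0.0, 'joint_positions': array([-1.25269456,  0.60010235, -0.00249539,  1.60014262,  0.00180438,
        0.94288448, -0.07979301]), 'joint_velocities': array([ 9.53805239e-05,  2.28786300e-03, -1.37662990e-03, -7.44184820e-04,
       -3.50551589e-04,  3.42195988e-03, -2.16133409e-03]), 'tau': array([-3.62235528e-05, -7.65060639e+01,  1.49673365e+00, -2.52349055e+01,
       -5.25337178e-02,  1.70192309e-02,  1.66391460e-04]), 'ee_pos': array([278.7105614 , 668.75508292, 217.77256224]), 'ee_rot': array([ 8.32045077e-01,  5.54707491e-01, -5.87193468e-04,  4.94549789e-04]), 'wrist_force': array([0.19476979, 0.50144342, 0.3691741 ]), 'wrist_torque': array([-0.00125327,  0.01255834, -0.00227816]), 'opening': 1.002885364576423}
scene {'camera_matrix': array([[599.88002934,   0.        , 314.012213  ],
       [  0.        , 599.88002934, 228.64181049],
       [  0.        ,   0.        ,   1.        ]]), 'pose': array([[-5.28402583e-01,  5.63570165e-01, -6.34964078e-01,
         1.48678377e+03],
       [ 8.48942504e-01,  3.58969963e-01, -3.87862336e-01,
         5.16380009e+02],
  
[... 531 characters left out ...]
 [ 1.51363655e-02, -1.81244759e-01, -9.83321528e-01,
         1.49656028e+03],
       [ 0.00000000e+00,  0.00000000e+00,  0.00000000e+00,
         1.00000000e+00]])}
wrist {'camera_matrix': array([[371.64829954,   0.        , 319.27699456],
       [  0.        , 371.64829954, 245.4484243 ],
       [  0.        ,   0.        ,   1.        ]]), 'T_tool_cam': array([[ 9.99999804e-01,  3.82812561e-04, -4.94706757e-04,
         1.20622255e+00],
       [-2.28901705e-04,  9.59961245e-01,  2.80132747e-01,
        -7.76833223e+01],
       [ 5.82137648e-04, -2.80132579e-01,  9.59961145e-01,
        -1.64730093e+02],
       [ 0.00000000e+00,  0.00000000e+00,  0.00000000e+00,
         1.00000000e+00]])}
```

View pics/scene0.png

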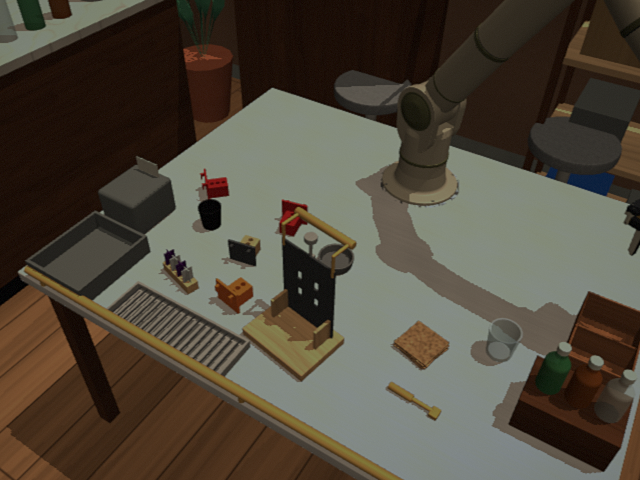

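View pics/top0.png

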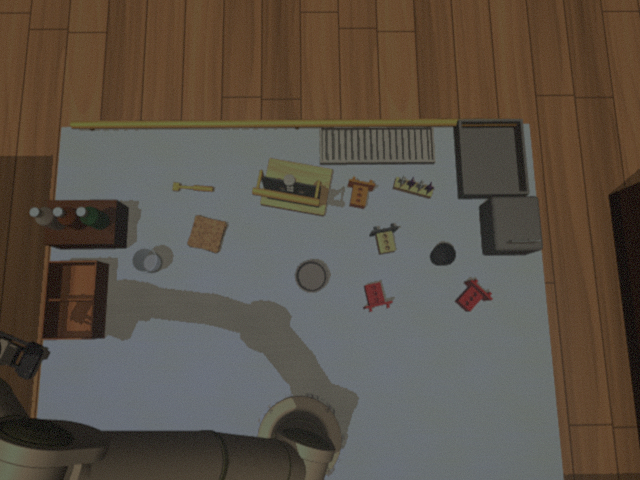

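View pics/wrist0.png

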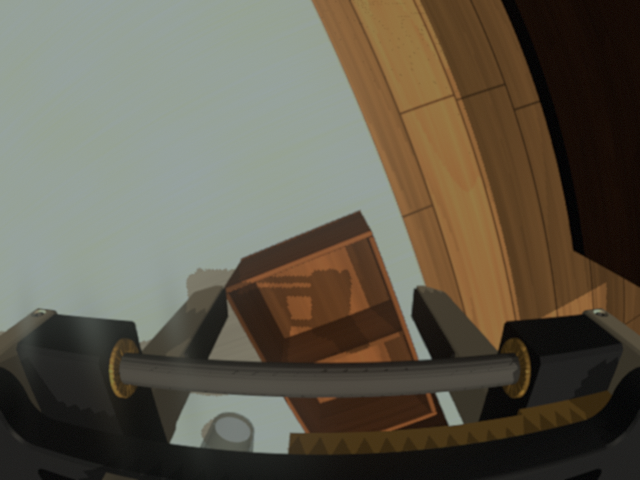

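Candidates shaped like the bracket, in the top picture:
- beech block with a dark plate at (385,238), in the scene picture (243,250)
- orange at (361,192)
- red at (375,295)
- red at (473,294)

By the description, the one at (385,238) is the bracket. I'll check that in a close crop.

Run:
```python
import cv2,numpy as np
a=cv2.imread("pics/top0.png"); 
cv2.imwrite("pics/c1.png",cv2.resize(a[145:275,240:440],None,fx=4,fy=4,interpolation=cv2.INTER_CUBIC))
a=cv2.imread("pics/scene0.png"); 
cv2.imwrite("pics/c2.png",cv2.resize(a[200:380,190:390],None,fx=3.3,fy=3.3,interpolation=cv2.INTER_CUBIC))
```

```text
(no output)
```

View pics/c1.png

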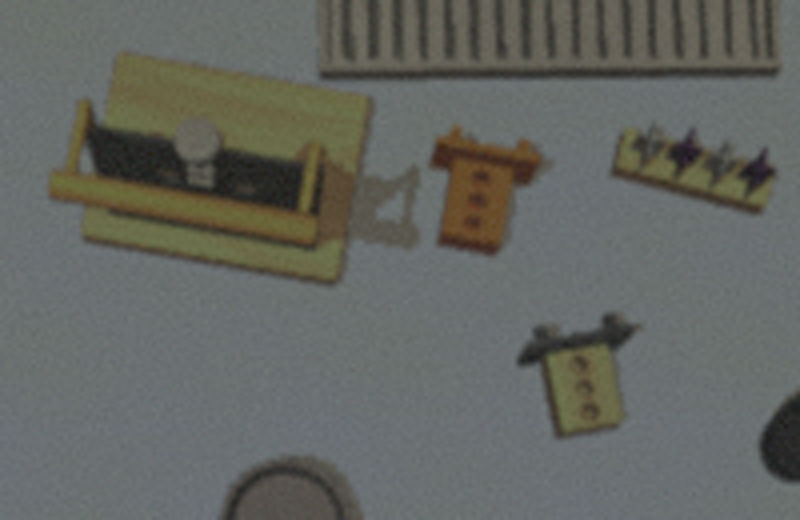

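View pics/c2.png

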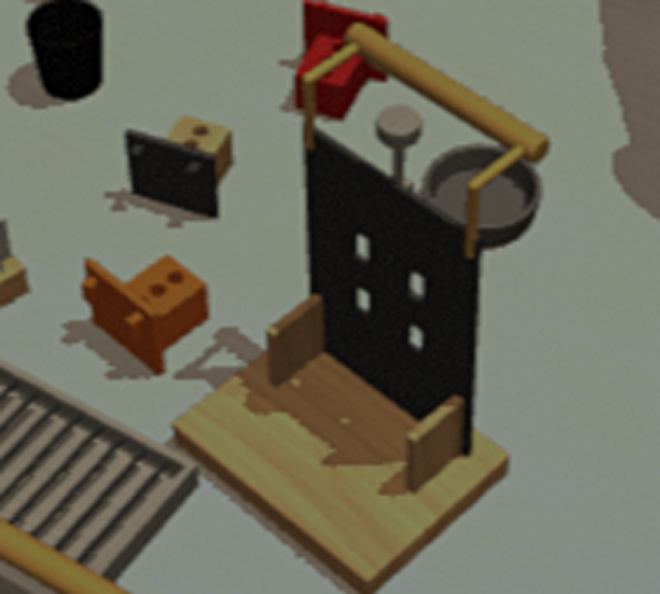

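The crop confirms it: dark plate, beech block with three holes, hooks facing +x. Next I'll measure the poses from the depth clouds.

```bash
cat > h.py <<'E'
import numpy as np,cv2
from workcell import env
def cloud(n,d):
    i=env.camera_info(n);K=i["camera_matrix"];T=i["pose"]
    v,u=np.mgrid[:480,:640]
    P=np.stack([(u-K[0,2])/K[0,0]*d,(v-K[1,2])/K[1,1]*d,d],-1)
    return P@T[:3,:3].T+T[:3,3]
E
python3 - <<'E'
from h import *
for n in("top","scene"):
    d=np.load(f"pics/{n}0.npy");P=cloud(n,d);P[d==0]=np.nan
    def get(box,zlo,zhi):
        r=P[box[1]:box[3],box[0]:box[2]].reshape(-1,3); r=r[~np.isnan(r[:,0])]
        return r[(r[:,2]>zlo)&(r[:,2]<zhi)]
    B=dict(top=(365,215,405,260),scene=(222,230,270,272))[n]
    U=dict(top=(245,150,340,222),scene=(240,200,360,380))[n]
    for nm,b,lo,hi in(("blocktop",B,34,46),("platetop",B,56,76),("table",B,-9,9),("foot",U,20,32),("upplate_hi",U,130,249),("platetop",U,244,254),("lamp",U,288,312)):
        q=get(b,lo,hi)
        if len(q)<5: print(n,nm,len(q));continue
        rc=cv2.minAreaRect(q[:,:2].astype(np.float32))
        print(n,nm,len(q),np.median(q,0).round(1),[np.round(x,1) for x in rc], q.min(0).round(),q.max(0).round())
E
```

```text
top blocktop 267 [ 561.6 -264.6   39.5] [array([ 564.8, -264.7]), array([74.7, 73.1]), np.float64(20.3)] [ 526. -293.   34.] [ 609. -217.   46.]
top platetop 102 [ 592.7 -257.7   66.8] [array([ 597.4, -255.2]), array([19.1, 79.1]), np.float64(10.3)] [ 582. -295.   56.] [ 612. -217.   75.]
top table 1277 [ 582.7 -266.2   -0.8] [array([ 581.1, -267.1]), array([122.7, 141.2]), np.float64(88.2)] [ 511. -330.   -9.] [ 651. -204.    9.]
top foot 1695 [769.4 -17.1  24.7] [array([766.5, -10.4]), array([217.4, 211.1]), np.float64(79.2)] [ 647. -131.   20.] [855. 114.  32.]
top upplate_hi 588 [683.4  15.2 201.5] [array([681.6,  14.8]), array([159.7,  19.6]), np.float64(79.0)] [670. -65. 134.] [703.  92. 249.]
top platetop 97 [684.7   1.  248.4] [array([684.2,  12.1]), array([153.7,  13.5]), np.float64(79.0)] [671. -64. 244.] [702.  87. 254.]
top lamp 760 [641.   17.5 300.7] [array([659.6,  18.9]), array([169.8,  69.3]), np.float64(77.9)] [611. -63. 288.] [706. 107. 310.]
scene blocktop 198 [ 553.1 -261.8   40. ] [array([ 564.7, -258.4]), array([78.7, 80.3]), np.float64(5.6)] [ 525. -295.   34.
[... 165 characters left out ...]
.]
scene table 1338 [ 558.1 -271.1    0.6] [array([ 553.1, -281.4]), array([182.8, 137.1]), np.float64(35.1)] [ 444. -388.   -8.] [ 652. -177.    9.]
scene foot 3873 [752.2  -1.   25.5] [array([603.7, -90.4]), array([557.6, 308.8]), np.float64(24.0)] [ 378. -273.   20.] [853. 117.  32.]
scene upplate_hi 1915 [691.   19.5 194.2] [array([684.1,  14.7]), array([166.6,  22.7]), np.float64(78.7)] [671. -68. 130.] [710.  95. 249.]
scene platetop 222 [689.5  18.9 249.3] [array([686.8,  14.1]), array([159.4,  15.3]), np.float64(79.0)] [671. -65. 244.] [709.  93. 254.]
scene lamp 919 [649.2  23.3 300.4] [array([660.6,  20. ]), array([172.9,  71.9]), np.float64(77.8)] [613. -60. 288.] [711. 109. 309.]
```

Run:
```python
from h import *
from scipy.optimize import least_squares
def linefit(q):
    w=np.ones(len(q),bool)
    for _ in range(8):
        c=q[w].mean(0); u,s,vt=np.linalg.svd(q[w]-c); n=vt[1]; r=(q-c)@n; sd=max(1.0,1.4826*np.median(abs(r[w])));w=abs(r)<2.5*sd
    if n[0]<0:n=-n
    return c,n,sd,w.sum()
D={}
for n in("top","scene"):
    d=np.load(f"pics/{n}0.npy");P=cloud(n,d);P[d==0]=np.nan;D[n]=P.reshape(-1,3)[~np.isnan(P[...,0]).ravel()]
# upright frame guess
yaw=np.deg2rad(-11);o=np.array([682,15.])
ex=np.array([np.cos(yaw),np.sin(yaw)]);ey=np.array([-ex[1],ex[0]])
for n in D:
    P=D[n];X=(P[:,:2]-o)@ex;Y=(P[:,:2]-o)@ey;Z=P[:,2]
    m=(abs(X)<14)&(abs(Y)<72)&(Z>60)&(Z<240)&~((abs(Y)<20)&(Z>150))
    c,nn,sd,k=linefit(P[m][:,:2]); print(n,"plane pt at y0:",(c-((c-o)@ey)*ey).round(1),"yaw",np.rad2deg(np.arctan2(nn[1],nn[0])).round(2),sd,k, "Xoff",((c-o)@ex).round(2))
    m=(abs(X)<14)&(Z>200)&(Z<246)
    print("  y edges pct",np.percentile(Y[m],[0.5,2,98,99.5]).round(1))
    m=(X>-25)&(X<140)&(abs(Y)<110)&(Z>20)&(Z<30); print("  foot X,Y",np.percentile(X[m],[.5,99.5]).round(1),np.percentile(Y[m],[.5,99.5]).round(1))
    m=(abs(X+50)<30)&(abs(Y)<60)&(Z>280)&(Z<320);c,nn,sd,k=linefit(P[m][:,:2]);print("  lamp yaw",np.rad2deg(np.arctan2(nn[1],nn[0])).round(2),((c-o)@ex).round(1))
    m=(abs(Y)<22)&(abs(X)<35)&(Z>285)&(Z<312); print("  knob",X[m].min(),np.median(X[m]),np.median(Y[m]),Z[m].max(),m.sum(), np.percentile(X[m],[5,95]),np.percentile(Y[m],[5,95]), np.median(Z[m]))
# bracket
yaw=np.deg2rad(10);o=np.array([602,-255.])
ex=np.array([np.cos(yaw),np.sin(yaw)]);ey=np.array([-ex[1],ex[0]])
for n in D:
    P=D[n];X=(P[:,:2]-o)@ex;Y=(P[:,:2]-o)@ey;Z=P[:,2]
    m=(X>-80)&(X<-10)&(abs(Y)<40)&(Z>37)&(Z<43)
    q=P[m]; rc=cv2.minAreaRect(q[:,:2].astype(np.float32)); print(n,"block",rc,m.sum(), "X",np.percentile(X[m],[1,99]).round(1),"Y",np.percentile(Y[m],[1,99]).round(1), np.median(Z[m]))
    m=(abs(X+3)<14)&(abs(Y)<37)&(Z>45)&(Z<68)
    c,nn,sd,k=linefit(P[m][:,:2]);print("  plate",c,np.rad2deg(np.arctan2(nn[1],nn[0])).round(2),sd,k,((c-o)@ex).round(2))
    m=(abs(X+3)<14)&(abs(Y)<50)&(Z>45)&(Z<75);print("  Y",np.percentile(Y[m],[1,99]).round(1),"X of z>66",np.median(X[m&(Z>66)]),"zmax",np.percentile(Z[m],98))
```

```text
top plane pt at y0: [685.6  14.3] yaw -11.03 1.0 346 Xoff 3.62
  y edges pct [-80.  -77.7  76.3  78.9]
  foot X,Y [-16.9 132.5] [-99.4  98.5]
  lamp yaw -11.12 -48.2
  knob -17.49205520865137 -4.1008057391356845 -0.5738975518575812 304.61222252873995 117 [-15.98005592   9.17892056] [-12.21106152  11.02983377] 298.0190033535864
scene plane pt at y0: [689.9  13.5] yaw -11.01 1.4640293421771888 1941 Xoff 8.07
  y edges pct [-78.8 -76.5  79.3  80.9]
  foot X,Y [-12.4 134.2] [-97.2 100.9]
  lamp yaw -10.91 -41.8
  knob -34.98839486565215 0.9666883362502621 3.9002640764852647 303.2744406914585 162 [-15.88941478  11.74476425] [-11.36380029  14.52468847] 298.1887738977326
top block ((559.645751953125, -261.20880126953125), (61.0859260559082, 73.77991485595703), 9.780627250671387) 184 X [-73.  -12.6] Y [-29.7  32.2] 39.72764394881551
  plate [ 594.44609857 -258.50145627] 9.01 7.307879829332519 72 -8.05
  Y [-38.4  39.8] X of z>66 -9.662280841569073 zmax 73.83009995795884
scene block ((559.7908325195312, -260.7214660644531), (64.96480560302734, 49.391761779785156), 13.457526206970215) 109 X [-74.2 -12.9] Y [-22.4  24.4] 39.98101918970474
  plate [ 597.88493979 -255.27236944] 9.72 4.983969252312296 175 -4.1
  Y [-38.6  39.5] X of z>66 -7.464006838714903 zmax 73.87530399282946
```

```bash
cat >> h.py <<'E'
from scipy.spatial.transform import Rotation as Rt
def pose(): 
    s=env.observe(); return np.array(s["ee_pos"]),Rt.from_quat(s["ee_rot"]),s
def toolrot(yawdeg,tiltdeg):
    y=np.deg2rad(yawdeg);t=np.deg2rad(tiltdeg)
    z=np.array([np.sin(t)*np.cos(y),np.sin(t)*np.sin(y),-np.cos(t)]);x=np.array([-np.sin(y),np.cos(y),0])
    return Rt.from_matrix(np.stack([x,np.cross(z,x),z],1))
def go(p,R):
    p0,R0,s=pose()
    print("dp cm",(R0.inv().apply(np.array(p)-p0)/10).round(3),"turn",(R0.inv()*R).as_rotvec().round(4),"from",p0.round(1))
E
python3 - <<'E'
from h import *
d=np.load("pics/top0.npy");P=cloud("top",d)
for nm,b in dict(redA=(355,275,400,318),redB=(450,270,500,320),chalk=(425,235,462,272),orange=(340,172,385,212),ashtray=(290,255,335,298),left=(40,195,130,250),tumbler=(130,240,170,275)).items():
    r=P[b[1]:b[3],b[0]:b[2]].reshape(-1,3);r=r[r[:,2]>12];print(nm,np.percentile(r,2,axis=0).round(),np.percentile(r,98,axis=0).round())
R=toolrot(10,35);z=R.as_matrix()[:,2];y=np.deg2rad(10)
G=np.array([596.5-46*np.cos(y),-255.4-46*np.sin(y),30]);print(G)
print("waypoint"); go([480,-270,240],R)
print("hover");go(G+(19-130)*z,R)
E
```

```text
redA [ 356. -261.   14.] [ 435. -191.   77.]
redB [ 354. -554.   15.] [ 439. -468.   74.]
chalk [ 484. -458.   13.] [ 548. -394.   75.]
orange [ 671. -227.   14.] [ 745. -156.   73.]
ashtray [328. -86.  12.] [ 509.    9. 1497.]
left [554. 519.  20.] [681. 712. 230.]
tumbler [474. 403.  15.] [544. 474.  87.]
[ 551.19884336 -263.38781617   30.        ]
waypoint
dp cm [-78.936  54.682  -2.104] turn [-0.5943  0.1749 -0.5508] from [278.7 668.9 217.9]
hover
dp cm [-79.005  55.636   9.803] turn [-0.5943  0.1749 -0.5508] from [278.7 668.9 217.9]
```

```bash
python3 - <<'E'
from h import *
R=toolrot(10,33);go([480,-268,260],R)
E
python3 -m creep '{"dp":[[-2,2,-6],[-79,55,-5],[-79,55,-5],[-79,55,-5],[-79,55,-5],[-79,55,-5],[-79,55,-5],[-79,55,-5],[-79,55,-5],[-79,55,-5],[-79,55,-5],[-79,55,-5],[-79,55,-5],[-79,55,-5],[-79,55,-5],[-79,55,-5],[-79,55,-5],[-79,55,-5],[-79,55,-5],[-79,55,-5]],"turn":[[0,0,0],[0,0,0],[-0.08,0.02,-0.08],[-0.16,0.05,-0.16],[-0.24,0.07,-0.24],[-0.32,0.1,-0.32],[-0.4,0.12,-0.4],[-0.48,0.15,-0.47],[-0.56,0.16,-0.55],[-0.56,0.16,-0.55],[-0.56,0.16,-0.55],[-0.56,0.16,-0.55],[-0.56,0.16,-0.55],[-0.56,0.16,-0.55],[-0.56,0.16,-0.55],[-0.56,0.16,-0.55],[-0.56,0.16,-0.55],[-0.56,0.16,-0.55],[-0.56,0.16,-0.55],[-0.56,0.16,-0.55]],"jaw":[9.3,9.3,9.3,9.3,9.3,9.3,9.3,9.3,9.3,9.3,9.3,9.3,9.3,9.3,9.3,9.3,9.3,9.3,9.3,9.3]}'
python3 - <<'E'
from h import *
R=toolrot(10,33);z=R.as_matrix()[:,2];y=np.deg2rad(10)
G=np.array([596.5-46*np.cos(y),-255.4-46*np.sin(y),30])
go(G+(19-120)*z,R)
E
```

```text
dp cm [-78.754  54.605  -4.105] turn [-0.5604  0.165  -0.5529] from [278.7 668.9 217.9]
t: 2.15
ee_pos: [424.8, 66.0, 267.1]
ee_rot: [0.617, 0.734, 0.218, 0.184]
wrist_force: [0.8, 1.2, 0.0]
opening: 1.0
dp cm [-34.61   -7.238  13.519] turn [ 0.0022  0.0024 -0.0017] from [424.8  66.  267.1]
```

```bash
python3 -m creep '{"dp":[[-8,-1,0],[-16,-2,0],[-24,-3,2],[-32,-5,6],[-34.6,-7.2,10],[-34.6,-7.2,13.5],[-34.6,-7.2,13.5],[-34.6,-7.2,13.5],[-34.6,-7.2,13.5],[-34.6,-7.2,13.5],[-34.6,-7.2,13.5],[-34.6,-7.2,13.5]],"turn":[[0,0,0],[0,0,0],[0,0,0],[0,0,0],[0,0,0],[0,0,0],[0,0,0],[0,0,0],[0,0,0],[0,0,0],[0,0,0],[0,0,0]],"jaw":[9.3,9.3,9.3,9.3,9.3,9.3,9.3,9.3,9.3,9.3,9.3,9.3]}'
python3 - <<'E'
from h import *
R=toolrot(10,33);z=R.as_matrix()[:,2];y=np.deg2rad(10)
G=np.array([596.5-46*np.cos(y),-255.4-46*np.sin(y),30])
go(G+(19-120)*z,R)
for n in ("wrist","scene","top"):
    p=pose();im,d=env.capture(n);cv2.imwrite(f"pics/{n}1.png",im);np.savez(f"pics/{n}1.npz",d=d,p=p[0],q=p[1].as_quat())
E
```

```text
t: 3.35
ee_pos: [496.2, -272.7, 114.2]
ee_rot: [0.618, 0.733, 0.218, 0.183]
wrist_force: [1.6, 1.1, 0.3]
opening: 1.0
dp cm [-0.035  0.092 -0.004] turn [ 0.0013  0.0022 -0.0049] from [ 496.2 -272.7  114.2]
```

View pics/wrist1.png

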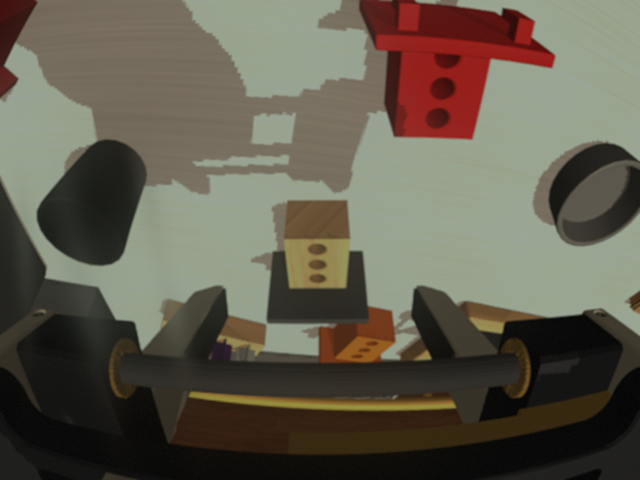

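View pics/scene1.png

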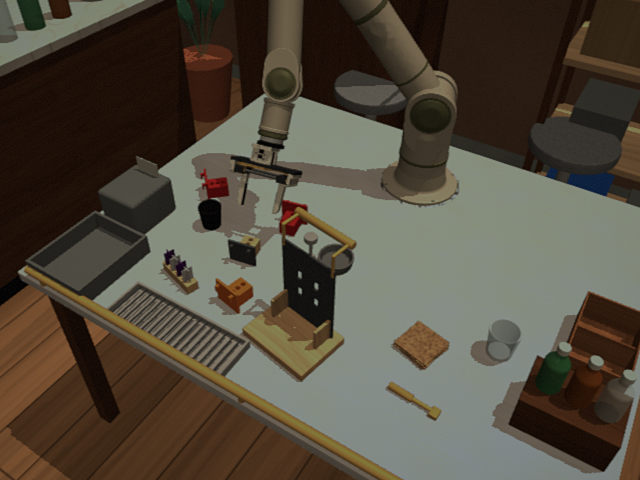

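```bash
cat >> h.py <<'E'
def wray(u,v,p,q,z):
    i=env.camera_info("wrist");K=i["camera_matrix"];T=i["T_tool_cam"]
    dx,dy=u-K[0,2],v-K[1,2];r=np.hypot(dx,dy);th=r/K[0,0]
    c=np.array([dx/r*np.sin(th),dy/r*np.sin(th),np.cos(th)])
    R=Rt.from_quat(q);o=R.apply(T[:3,3])+p;w=R.apply(T[:3,:3]@c)
    return o+w*(z-o[2])/w[2]
E
python3 - <<'E'
import cv2
a=cv2.imread("pics/wrist1.png");cv2.imwrite("pics/c3.png",cv2.resize(a[190:335,250:385],None,fx=4,fy=4,interpolation=cv2.INTER_CUBIC))
E
```

```text
(no output)
```

View pics/c3.png

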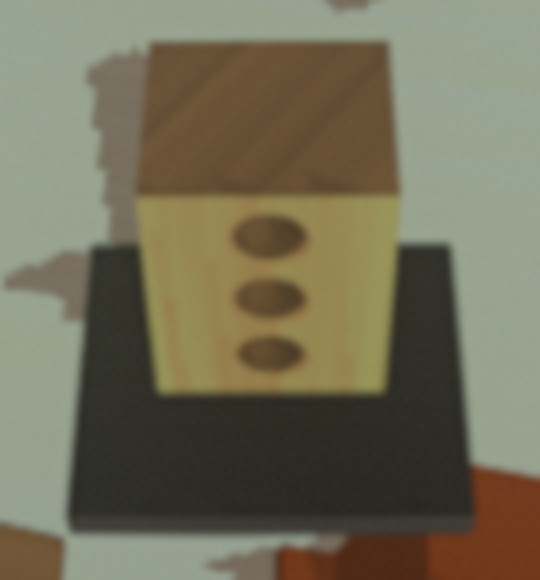

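Run:
```python
from h import *
f=np.load("pics/wrist1.npz");p,q=f["p"],f["q"]
pts=[("bot",150,43,388,41,0),("topfront",138,196,399,194,40),("toprear",156,395,387,394,40),("platefront",70,516,471,516,70),("platerear",70,531,471,529,70)]
for nm,a,b,c,d,z in pts:
    A=wray(250+(a+.5)/4-.5,190+(b+.5)/4-.5,p,q,z);B=wray(250+(c+.5)/4-.5,190+(d+.5)/4-.5,p,q,z)
    y=A-B; print(nm,A.round(1),B.round(1),"len",np.linalg.norm(y).round(1),"yaw",np.rad2deg(np.arctan2(-y[0],y[1])).round(2),"mid",((A+B)/2).round(1))
R=toolrot(10,33);z=R.as_matrix()[:,2];y=np.deg2rad(10)
G=np.array([596.5-46*np.cos(y),-255.4-46*np.sin(y),30])
go(G+19*z,R)
```

```text
bot [ 535.5 -290.     0. ] [ 527.4 -245.4    0. ] len 45.3 yaw -169.73 mid [ 531.4 -267.7    0. ]
topfront [ 534.4 -289.9   40. ] [ 526.4 -245.8   40. ] len 44.7 yaw -169.7 mid [ 530.4 -267.9   40. ]
toprear [ 594.5 -280.4   40. ] [ 586.2 -234.2   40. ] len 47.0 yaw -169.89 mid [ 590.3 -257.3   40. ]
platefront [ 594.4 -295.6   70. ] [ 581.5 -220.1   70. ] len 76.7 yaw -170.3 mid [ 588.  -257.8   70. ]
platerear [ 600.4 -295.3   70. ] [ 586.5 -218.6   70. ] len 78.0 yaw -169.7 mid [ 593.5 -257.    70. ]
dp cm [-0.149 -0.04  12.092] turn [ 0.0019  0.0024 -0.001 ] from [ 496.4 -271.3  115.6]
```

```bash
python3 -m creep '{"dp":[[-0.05,0,3],[-0.05,0,6],[-0.05,0,9],[-0.05,0,11],[-0.05,0,12],[-0.05,0,12],[-0.05,0,12],[-0.05,0,12],[-0.05,0,12],[-0.05,0,12],[-0.05,0,12],[-0.05,0,12],[-0.05,0,12],[-0.05,0,12]],"turn":[[0,0,0],[0,0,0],[0,0,0],[0,0,0],[0,0,0],[0,0,0],[0,0,0],[0,0,0],[0,0,0],[0,0,0],[0,0,0],[0,0,0],[0,0,0],[0,0,0]],"jaw":[9.3,9.3,9.3,9.3,9.3,9.3,4,4,4,4,4,4,4,4]}' 35
python3 - <<'E'
from h import *
im,d=env.capture("wrist");cv2.imwrite(f"pics/w2.png",im)
print(pose()[2]["wrist_force"],pose()[2]["opening"]*93)
E
```

```text
t: 4.9
ee_pos: [561.3, -262.5, 14.5]
ee_rot: [0.618, 0.733, 0.217, 0.184]
wrist_force: [-2.0, -1.5, 3.0]
opening: 0.49
[-1.56120264 -2.04027714  2.97478698] 45.60694818795408
```

View pics/w2.png

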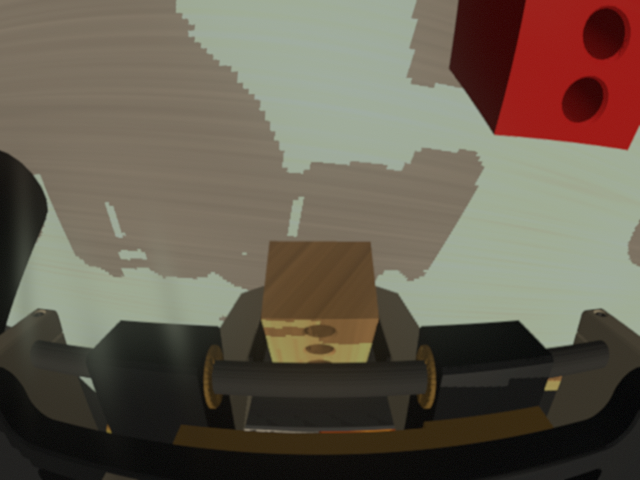

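```bash
cat >> h.py <<'E'
U0=np.array([685.2,14.4,0]);UY=-11.0
def up(x,y,z):
    a=np.deg2rad(UY);return U0+np.array([x*np.cos(a)-y*np.sin(a),x*np.sin(a)+y*np.cos(a),z])
def tcp_for(x,y,z,tilt=33): # bracket origin at upright coords
    t=np.deg2rad(33);return up(x-46+19*np.sin(t),y,z+30-19*np.cos(t))
E
python3 - <<'E'
from h import *
for k in range(3): p=pose()
R=toolrot(10,33)
go([540,-262,130],R)
go(tcp_for(-150,0,130),toolrot(-11,33))
E
```

```text
dp cm [  0.391   4.563 -10.818] turn [ 0.0019  0.004  -0.0029] from [ 561.3 -262.5   14.5]
dp cm [ 31.748   6.719 -11.156] turn [ 0.0022 -0.196   0.3043] from [ 561.3 -262.5   14.5]
```

```bash
python3 -m creep '{"dp":[[0,1.6,-2.5],[0,4,-6],[0,5.7,-8.8],[0.3,4.5,-11],[4,5,-11.2],[8,5.5,-11.2],[13,6,-11.2],[18,6.4,-11.2],[23,6.7,-11.2],[28,6.7,-11.2],[31.7,6.7,-11.2],[31.7,6.7,-11.2],[31.7,6.7,-11.2],[31.7,6.7,-11.2],[31.7,6.7,-11.2],[31.7,6.7,-11.2]],"turn":[[0,0,0],[0,0,0],[0,0,0],[0,0,0],[0,-0.03,0.05],[0,-0.06,0.1],[0,-0.09,0.15],[0,-0.12,0.2],[0,-0.16,0.25],[0,-0.195,0.3],[0.002,-0.196,0.304],[0.002,-0.196,0.304],[0.002,-0.196,0.304],[0.002,-0.196,0.304],[0.002,-0.196,0.304],[0.002,-0.196,0.304]],"jaw":[4,4,4,4,4,4,4,4,4,4,4,4,4,4,4,4]}' 35
python3 - <<'E'
from h import *
go(tcp_for(-150,0,130),toolrot(-11,33))
go(tcp_for(-35,0,114),toolrot(-11,33))
for n in ("scene","top"):
    im,d=env.capture(n);cv2.imwrite(f"pics/{n}2.png",im);np.save(f"pics/{n}2.npy",d)
a=cv2.imread("pics/scene2.png");cv2.imwrite("pics/c4.png",cv2.resize(a[130:380,200:420],None,fx=2.4,fy=2.4,interpolation=cv2.INTER_CUBIC))
E
```

```text
t: 6.55
ee_pos: [502.5, 47.4, 144.2]
ee_rot: [0.741, 0.609, 0.18, 0.219]
wrist_force: [-0.6, 0.2, -2.2]
opening: 0.487
dp cm [ 0.247 -0.007  0.017] turn [-0.0004  0.0017 -0.0021] from [502.5  47.4 144.2]
dp cm [0.279 8.769 7.618] turn [-0.0004  0.0017 -0.0021] from [502.5  47.4 144.2]
```

View pics/c4.png

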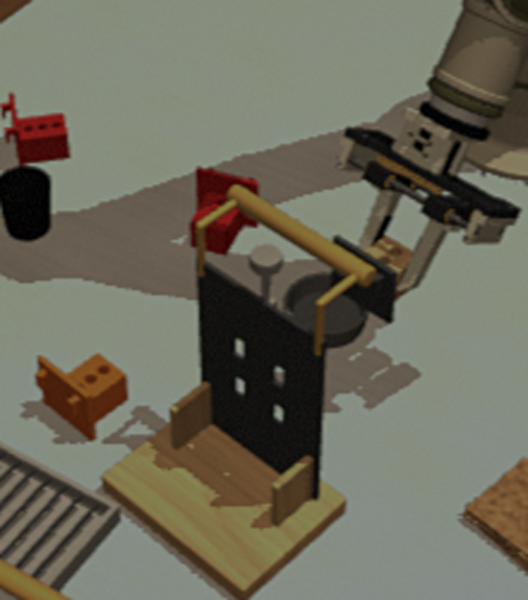

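View pics/top2.png

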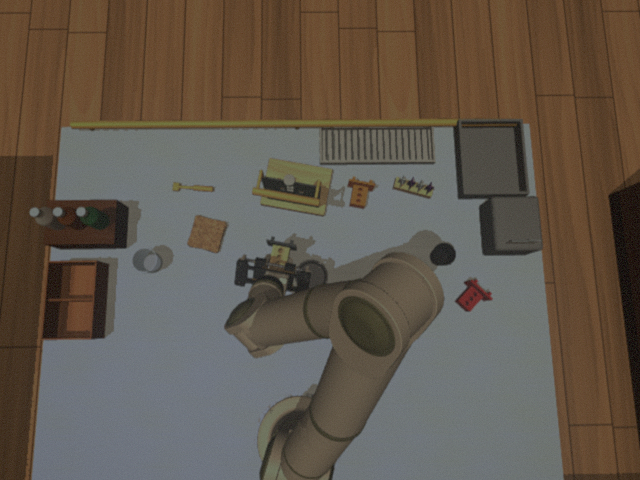

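```bash
python3 - <<'E'
from h import *
a=np.deg2rad(UY);ex=np.array([np.cos(a),np.sin(a)]);ey=np.array([-ex[1],ex[0]])
for n in("top","scene"):
    d=np.load(f"pics/{n}2.npy");P=cloud(n,d).reshape(-1,3)
    X=(P[:,:2]-U0[:2])@ex;Y=(P[:,:2]-U0[:2])@ey;Z=P[:,2]
    m=(X>-175)&(X<-125)&(abs(Y)<50)&(Z>180)&(Z<225)
    q=np.stack([X[m],Y[m]],1).astype(np.float32);print(n,m.sum(),cv2.minAreaRect(q),"Y",np.percentile(Y[m],[2,98]).round(1),"Zhi",np.percentile(Z[m],[50,80,95]).round(1),"X med",np.median(X[m]))
    m2=m&(abs(Y)<40)&(Z>150)&(X<-140)&(X>-165)
    c=np.polyfit(Y[m2],X[m2],1);print("  slope deg",np.rad2deg(np.arctan(c[0])),c[1])
E
python3 - <<'E'
import cv2
a=cv2.imread("pics/top2.png");cv2.imwrite("pics/c5.png",cv2.resize(a[150:300,220:350],None,fx=4,fy=4,interpolation=cv2.INTER_CUBIC))
E
```

```text
top 131 ((-147.54379272460938, -2.0075225830078125), (78.8370132446289, 19.741785049438477), 89.6991958618164) Y [-40.8  35.5] Zhi [197.  200.4 203.9] X med -153.76883944320193
  slope deg 0.40699636271426054 -152.54872270920617
scene 164 ((-148.796142578125, -0.9859619140625), (81.66694641113281, 19.49353790283203), 86.60938262939453) Y [-38.9  38.4] Zhi [196.8 200.3 202.5] X med -151.27264670946022
  slope deg 1.346082428729636 -151.37792447042287
```

View pics/c5.png

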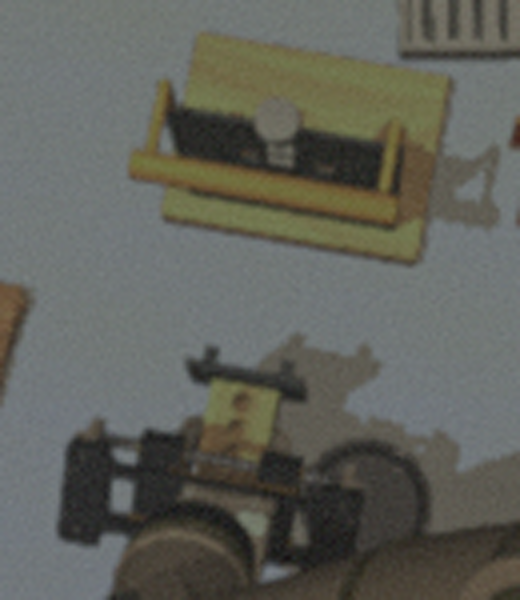

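```bash
python3 -m creep '{"dp":[[0.2,2,1.8],[0.22,4,3.5],[0.22,6,5.2],[0.22,7.5,6.5],[0.22,8.8,7.6],[0.22,8.8,7.6],[0.22,8.8,7.6],[0.22,8.8,7.6]],"turn":[[0,0,0],[0,0,0],[0,0,0],[0,0,0],[0,0,0],[0,0,0],[0,0,0],[0,0,0]],"jaw":[4,4,4,4,4,4,4,4]}' 35
python3 - <<'E'
from h import *
go(tcp_for(-35,0,114),toolrot(-11,33))
print(pose()[2]["wrist_force"])
for n in ("scene","wrist"):
    im,d=env.capture(n);cv2.imwrite(f"pics/{n}3.png",im);np.save(f"pics/{n}3.npy",d)
a=cv2.imread("pics/scene3.png");cv2.imwrite("pics/c6.png",cv2.resize(a[200:340,260:380],None,fx=4.2,fy=4.2,interpolation=cv2.INTER_CUBIC))
E
```

```text
t: 7.45
ee_pos: [615.0, 29.7, 128.5]
ee_rot: [0.74, 0.61, 0.181, 0.219]
wrist_force: [-0.0, 0.2, -2.4]
opening: 0.491
dp cm [-0.16   0.075  0.096] turn [-0.0008 -0.0006  0.0008] from [615.   29.7 128.5]
[-0.03653325  0.19919898 -2.41732628]
```

View pics/c6.png

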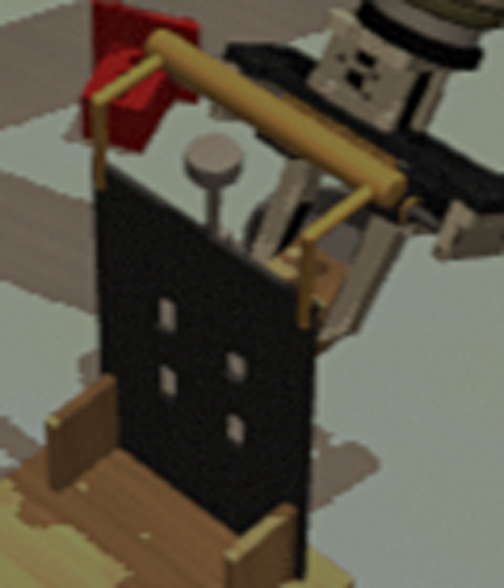

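View pics/wrist3.png

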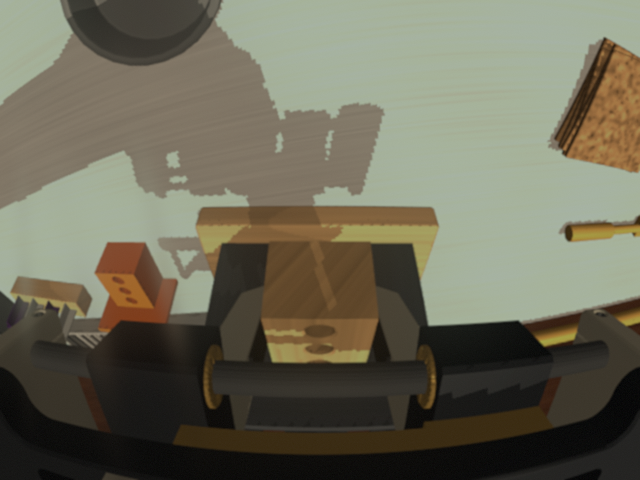

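```bash
python3 -m creep '{"dp":[[-0.15,0.4,0.4],[-0.15,0.9,0.7],[-0.15,1.4,1],[-0.15,1.85,1.2],[-0.15,1.85,1.2],[-0.15,1.85,1.2]],"turn":[[0,0,0],[0,0,0],[0,0,0],[0,0,0],[0,0,0],[0,0,0]],"jaw":[4,4,4,4,4,4]}' 35
python3 - <<'E'
from h import *
go(tcp_for(-14,0,114),toolrot(-11,33))
print(pose()[2]["wrist_force"])
for n in ("scene","wrist"):
    im,d=env.capture(n);cv2.imwrite(f"pics/{n}4.png",im);np.save(f"pics/{n}4.npy",d)
go(tcp_for(-14,0,114),toolrot(-11,33))
a=cv2.imread("pics/scene4.png");cv2.imwrite("pics/c7.png",cv2.resize(a[250:310,270:340],None,fx=9,fy=9,interpolation=cv2.INTER_CUBIC))
a=cv2.imread("pics/wrist4.png");cv2.imwrite("pics/c8.png",cv2.resize(a[190:440,180:460],None,fx=2.8,fy=2.4,interpolation=cv2.INTER_CUBIC))
E
```

```text
t: 8.15
ee_pos: [637.4, 24.1, 128.5]
ee_rot: [0.74, 0.61, 0.181, 0.219]
wrist_force: [-1.2, 0.4, -2.7]
opening: 0.492
dp cm [-0.041 -0.096 -0.005] turn [-0.0002 -0.0006  0.0002] from [637.4  24.1 128.5]
[-1.15933318  0.42407794 -2.74776471]
dp cm [-0.045 -0.073  0.005] turn [-0.0004 -0.0007  0.0006] from [637.1  24.2 128.5]
```

View pics/c7.png

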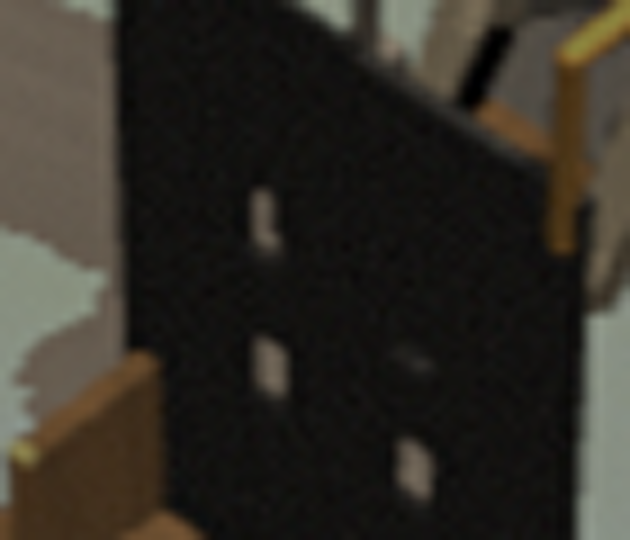

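View pics/c8.png

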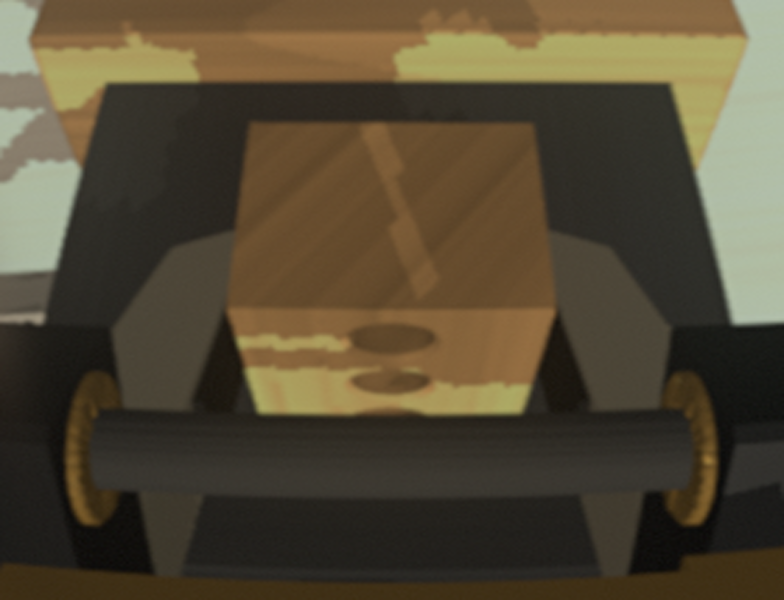

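```bash
python3 -m creep '{"dp":[[-0.05,0.25,0.15],[-0.05,0.5,0.35],[-0.05,0.6,0.4],[-0.05,0.6,0.4]],"turn":[[0,0,0],[0,0,0],[0,0,0],[0,0,0]],"jaw":[4,4,4,4]}' 35
python3 - <<'E'
from h import *
go(tcp_for(-1,0,114),toolrot(-11,33))
print(pose()[2]["wrist_force"])
for n in ("scene",):
    im,d=env.capture(n);cv2.imwrite(f"pics/{n}5.png",im)
go(tcp_for(-1,0,114),toolrot(-11,33))
a=cv2.imread("pics/scene5.png");cv2.imwrite("pics/c9.png",cv2.resize(a[250:310,270:340],None,fx=9,fy=9,interpolation=cv2.INTER_CUBIC))
E
```

```text
t: 8.65
ee_pos: [644.6, 22.2, 128.5]
ee_rot: [0.74, 0.61, 0.181, 0.219]
wrist_force: [0.0, 0.3, -3.4]
opening: 0.493
dp cm [0.009 0.372 0.293] turn [-0.     -0.0006  0.0001] from [644.6  22.2 128.5]
[ 0.04342667  0.27119292 -3.4194718 ]
dp cm [0.008 0.387 0.301] turn [-0.0001 -0.0006  0.0002] from [644.4  22.2 128.5]
```

View pics/c9.png

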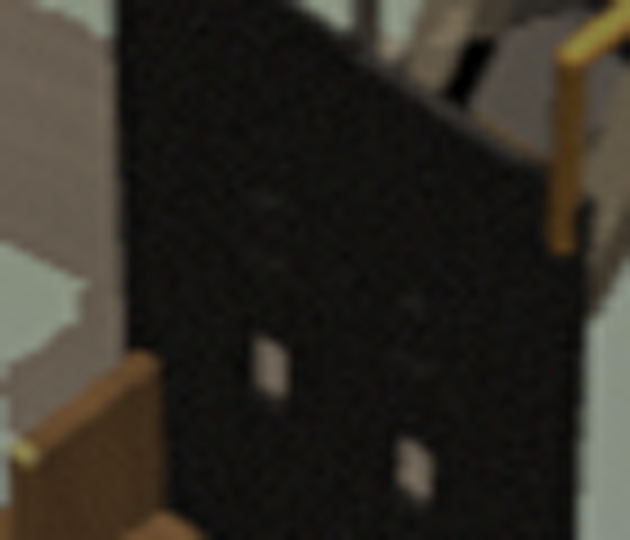

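```bash
python3 -m creep '{"dp":[[0,0.15,0.1],[0,0.3,0.22],[0,0.38,0.3],[0,0.38,0.3]],"turn":[[0,0,0],[0,0,0],[0,0,0],[0,0,0]],"jaw":[4,4,4,4]}' 35
python3 - <<'E'
from h import *
go(tcp_for(-1,0,114),toolrot(-11,33))
print(pose()[2]["wrist_force"])
im,d=env.capture("scene");cv2.imwrite("pics/scene6.png",im)
go(tcp_for(-1,0,114),toolrot(-11,33));print(pose()[2]["wrist_force"])
a=np.clip(im[250:310,270:340].astype(float)*3,0,255).astype(np.uint8);cv2.imwrite("pics/c10.png",cv2.resize(a,None,fx=9,fy=9,interpolation=cv2.INTER_CUBIC))
E
```

```text
t: 9.1
ee_pos: [648.7, 21.5, 127.9]
ee_rot: [0.74, 0.61, 0.181, 0.219]
wrist_force: [-3.9, 1.4, -1.5]
opening: 0.491
dp cm [-0.004  0.054  0.012] turn [-0.0008 -0.0009  0.0007] from [648.7  21.5 127.9]
[-3.90396909  1.36362877 -1.46786861]
dp cm [-0.005  0.054  0.016] turn [-0.0007 -0.0009  0.0008] from [648.7  21.5 127.9]
[-4.17165253  1.1653771  -0.76279109]
```

View pics/c10.png

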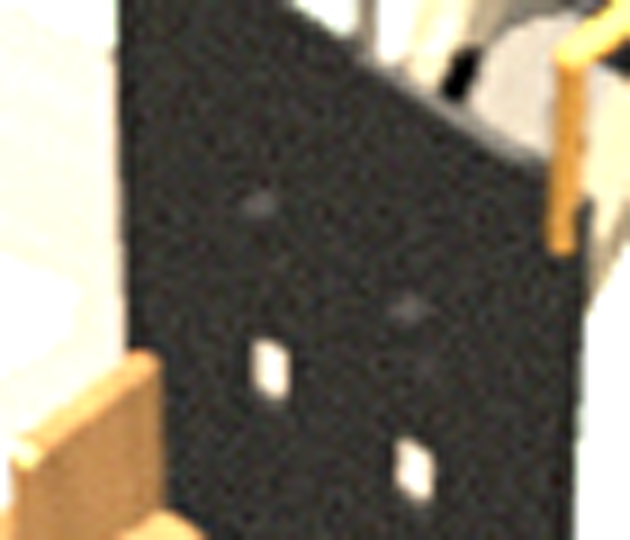

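```bash
python3 -m creep '{"dp":[[0,0.1,0.05],[0,0.15,0.1],[0,0.15,0.1]],"turn":[[0,0,0],[0,0,0],[0,0,0]],"jaw":[4,4,4]}' 35
python3 - <<'E'
from h import *
go(tcp_for(-0.5,0,114),toolrot(-11,33));go(tcp_for(-0.5,0,100),toolrot(-11,33))
print(pose()[2]["wrist_force"])
E
```

```text
t: 9.45
ee_pos: [650.2, 21.2, 127.8]
ee_rot: [0.74, 0.61, 0.181, 0.219]
wrist_force: [-6.9, 1.3, -0.3]
opening: 0.494
dp cm [-0.003 -0.027 -0.049] turn [-0.001 -0.001  0.001] from [650.2  21.2 127.8]
dp cm [-0.004 -0.789  1.126] turn [-0.001 -0.001  0.001] from [650.2  21.2 127.8]
[-6.86784377  1.29014796 -0.34873527]
```

```bash
python3 -m creep '{"dp":[[0,-0.11,0.17],[0,-0.22,0.34],[0,-0.33,0.5],[0,-0.44,0.67],[0,-0.44,0.67]],"turn":[[0,0,0],[0,0,0],[0,0,0],[0,0,0],[0,0,0]],"jaw":[4,4,4,4,4]}' 35
python3 - <<'E'
from h import *
go(tcp_for(-0.5,0,100),toolrot(-11,33))
print(pose()[2]["wrist_force"])
im,d=env.capture("scene");cv2.imwrite("pics/scene7.png",im)
a=np.clip(im[250:310,270:340].astype(float)*3,0,255).astype(np.uint8);cv2.imwrite("pics/c11.png",cv2.resize(a,None,fx=9,fy=9,interpolation=cv2.INTER_CUBIC))
E
```

```text
t: 9.95
ee_pos: [650.3, 21.5, 119.7]
ee_rot: [0.739, 0.611, 0.181, 0.218]
wrist_force: [-5.1, 0.7, -1.5]
opening: 0.492
dp cm [-0.031 -0.348  0.444] turn [-0.001  -0.0015  0.0012] from [650.3  21.5 119.7]
[-5.06784143  0.71984258 -1.45583771]
```

View pics/c11.png

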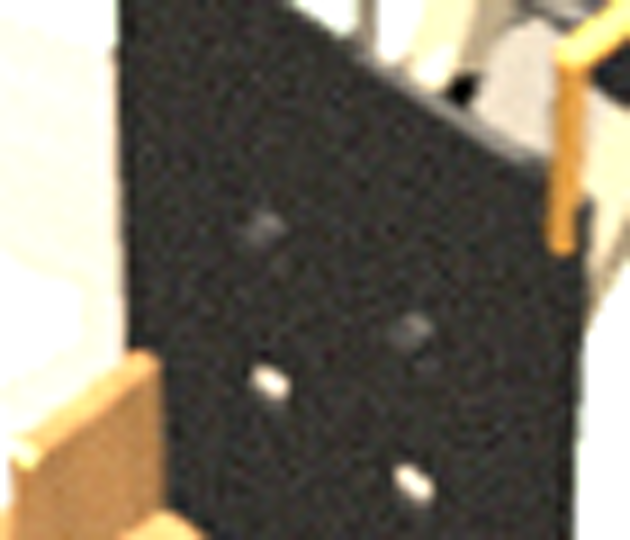

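```bash
python3 -m creep '{"dp":[[0,-0.11,0.17],[0,-0.22,0.34],[0,-0.3,0.46],[0,-0.33,0.5],[0,-0.33,0.5]],"turn":[[0,0,0],[0,0,0],[0,0,0],[0,0,0],[0,0,0]],"jaw":[4,4,4,4,4]}' 35
python3 - <<'E'
from h import *
go(tcp_for(-0.5,0,100),toolrot(-11,33))
print(pose()[2]["wrist_force"])
E
```

```text
t: 10.5
ee_pos: [650.4, 21.5, 114.3]
ee_rot: [0.739, 0.611, 0.181, 0.219]
wrist_force: [-8.4, 1.0, 2.9]
opening: 0.496
dp cm [-0.032 -0.066 -0.011] turn [ 0.0001 -0.0012  0.0015] from [650.4  21.5 114.3]
[-8.36744556  1.03852165  2.9218124 ]
```

```bash
python3 -m creep '{"dp":[[0,-0.08,0.13],[0,-0.14,0.21],[0,-0.14,0.21],[0,-0.14,0.21]],"turn":[[0,0,0],[0,0,0],[0,0,0],[0,0,0]],"jaw":[4,4,4,4]}' 35
python3 - <<'E'
from h import *
go(tcp_for(-0.5,0,100),toolrot(-11,33))
print(pose()[2]["wrist_force"],pose()[2]["wrist_torque"])
im,d=env.capture("scene");cv2.imwrite("pics/scene8.png",im)
a=np.clip(im[250:310,270:340].astype(float)*3,0,255).astype(np.uint8);cv2.imwrite("pics/c12.png",cv2.resize(a,None,fx=9,fy=9,interpolation=cv2.INTER_CUBIC))
im,d=env.capture("wrist");cv2.imwrite("pics/wrist8.png",im)
E
```

```text
t: 10.9
ee_pos: [650.1, 21.5, 112.6]
ee_rot: [0.739, 0.611, 0.181, 0.219]
wrist_force: [-15.0, 0.8, 13.6]
opening: 0.492
dp cm [-0.027  0.05  -0.137] turn [ 0.0012 -0.0009  0.0019] from [650.1  21.5 112.6]
[-15.049134     0.81794343  13.57863381] [-0.30737488  1.26501307 -0.36584269]
```

View pics/c12.png

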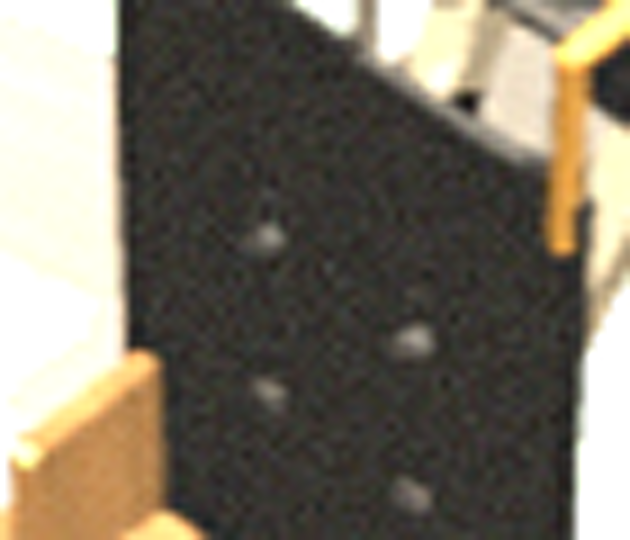

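View pics/wrist8.png

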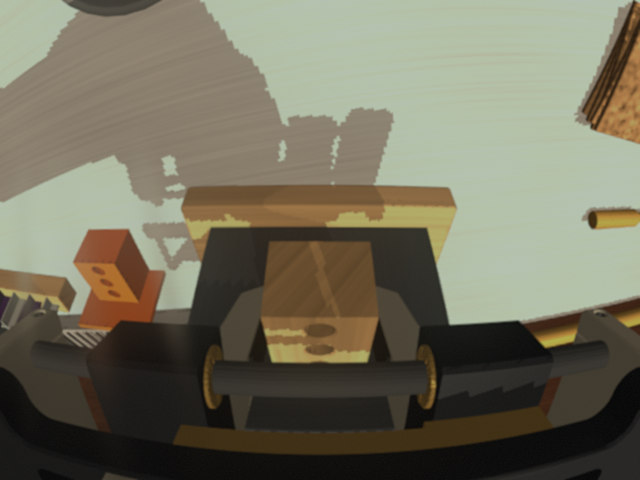

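```bash
python3 - <<'E'
from h import *
i=env.camera_info("scene");K=i["camera_matrix"];T=np.linalg.inv(i["pose"])
def pr(x,y,z):
    c=T[:3,:3]@up(x,y,z)+T[:3,3];u=K@c/c[2];return ((u[:2]-[270,250]+.5)*9-.5).round(0)
for dz in(0,3,6,14):
    print(dz,[ (pr(x,-26,z+dz),pr(x,26,z+dz)) for x,z in((11.5,162),(11.5,144),(5,162))])
print("slots rear", [(pr(5,s,z)) for s in(-26,26) for z in(99,125,154,180)])
print("plate corner",pr(5,80,250),pr(5,-80,250), pr(5,80,25+60))
E
cd pics; python3 -c "
import cv2,numpy as np
o=[]
for k in(6,7,8):
    a=np.clip(cv2.imread(f'scene{k}.png')[262:312,292:322].astype(float)*5,0,255).astype(np.uint8);o.append(cv2.resize(a,None,fx=8,fy=10,interpolation=cv2.INTER_CUBIC))
cv2.imwrite('c13.png',np.hstack(o))"
```

```text
0 [(array([248., 254.]), array([397., 358.])), (array([249., 302.]), array([396., 406.])), (array([266., 241.]), array([414., 344.]))]
3 [(array([248., 246.]), array([397., 350.])), (array([249., 294.]), array([396., 398.])), (array([266., 233.]), array([415., 336.]))]
6 [(array([248., 238.]), array([397., 342.])), (array([249., 286.]), array([396., 390.])), (array([266., 225.]), array([415., 328.]))]
14 [(array([248., 217.]), array([397., 320.])), (array([249., 265.]), array([397., 369.])), (array([266., 203.]), array([415., 306.]))]
slots rear [array([268., 405.]), array([267., 339.]), array([266., 262.]), array([266., 192.]), array([412., 508.]), array([413., 442.]), array([414., 365.]), array([415., 295.])]
plate corner [586. 208.] [ 109. -108.] [565. 654.]
```

View pics/c13.png

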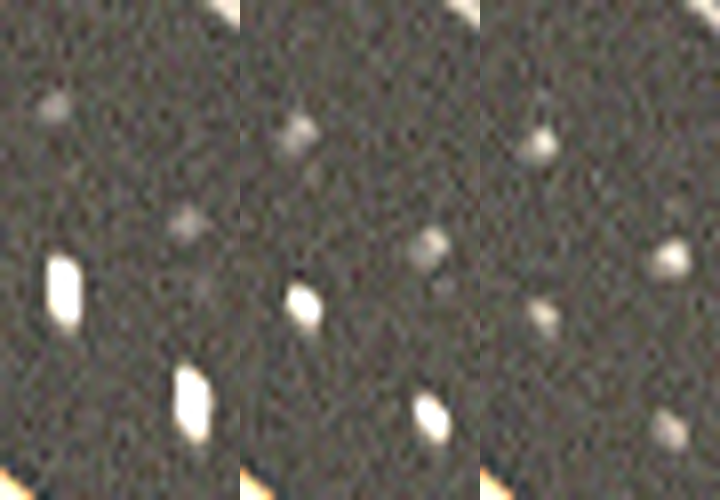

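Run:
```python
import cv2,numpy as np
for k in(3,5,6,7,8):
    a=cv2.imread(f'pics/scene{k}.png').astype(float).sum(2)
    r=[]
    for (u,v) in((299.5,291),(315.8,302)):
        p=a[int(v)-8:int(v)+9,int(u)-4:int(u)+5];r.append((p-np.median(a[270:280,300:306])).sum())
    print(k,np.round(r))
```

```text
3 [3962. 4181.]
5 [3996. 4242.]
6 [4068. 4399.]
7 [1795. 2242.]
8 [330. 358.]
```

```bash
python3 -m creep '{"dp":[[0,-0.07,0.05],[0,-0.1,0.07],[0,-0.1,0.07]],"turn":[[0,0,0],[0,0,0],[0,0,0]],"jaw":[4,4,4]}' 35
python3 - <<'E'
from h import *
go(tcp_for(-0.5,0,100),toolrot(-11,33))
print(pose()[2]["wrist_force"],pose()[2]["wrist_torque"])
im,d=env.capture("scene");cv2.imwrite("pics/scene9.png",im)
a=im.astype(float).sum(2)
print([(a[int(v)-8:int(v)+9,int(u)-4:int(u)+5]-np.median(a[270:280,300:306])).sum() for u,v in((299.5,291),(315.8,302))])
E
```

```text
t: 11.3
ee_pos: [650.1, 21.5, 112.4]
ee_rot: [0.739, 0.61, 0.182, 0.22]
wrist_force: [-17.7, -0.4, 21.3]
opening: 0.494
dp cm [-0.029  0.064 -0.154] turn [ 0.0032 -0.0005  0.002 ] from [650.1  21.5 112.4]
[-17.68586732  -0.38482532  21.26300713] [-0.55789422  0.84232899 -0.58026095]
[np.float64(38.0), np.float64(191.0)]
```

```bash
python3 -m creep '{"dp":[[0,0,-0.1],[0,0.0,-0.18],[0,0.0,-0.18],[0,0,-0.18],[0,0,-0.18],[0,0,-0.18],[0,0,-0.18],[0,0,-0.18],[0,0,-0.18],[0,0,-0.18]],"turn":[[0,0,0],[0,0,0],[0,0,0],[0,0,0],[0,0,0],[0,0,0],[0,0,0],[0,0,0],[0,0,0],[0,0,0]],"jaw":[4,4,4,6,8,9,9,9,9,9]}'
python3 - <<'E'
from h import *
print(pose()[2]["wrist_force"])
im,d=env.capture("scene");cv2.imwrite("pics/scene10.png",im)
a=im.astype(float).sum(2)
print([(a[int(v)-8:int(v)+9,int(u)-4:int(u)+5]-np.median(a[270:280,300:306])).sum() for u,v in((299.5,291),(315.8,302))])
im,d=env.capture("wrist");cv2.imwrite("pics/wrist10.png",im)
E
```

```text
t: 12.35
ee_pos: [649.4, 21.3, 111.8]
ee_rot: [0.74, 0.61, 0.181, 0.219]
wrist_force: [-1.2, -0.1, 0.2]
opening: 0.965
[-1.2000196  -0.095695    0.19368151]
[np.float64(292.0), np.float64(219.0)]
```

View pics/wrist10.png

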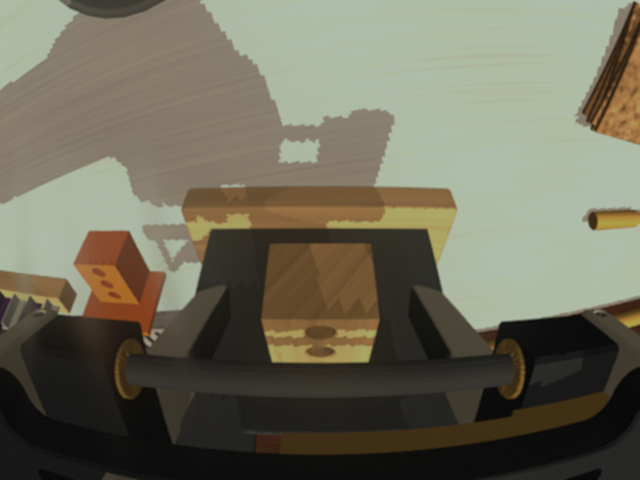

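```bash
python3 -m creep '{"dp":[[0,0,-1.5],[0,0,-4],[0,0,-7],[0,0,-11],[0,0,-15],[0,0,-19],[0,0,-22],[0,0,-22],[0,0,-22]],"turn":[[0,0,0],[0,0,0],[0,0,0],[0,0,0],[0,0,0],[0,0,0],[0,0,0],[0,0,0],[0,0,0]],"jaw":[9,9,9,9,9,9,9,7,4]}'
python3 - <<'E'
from h import *
print(pose()[2]["wrist_force"])
for n in ("scene","top"):
    im,d=env.capture(n);cv2.imwrite(f"pics/{n}11.png",im);np.save(f"pics/{n}11.npy",d)
    if n=="scene": cv2.imwrite("pics/c14.png",cv2.resize(im[180:380,230:390],None,fx=3,fy=3,interpolation=cv2.INTER_CUBIC))
    else: cv2.imwrite("pics/c15.png",cv2.resize(im[140:260,230:350],None,fx=5,fy=5,interpolation=cv2.INTER_CUBIC))
go(up(-90,0,400),toolrot(-11,33))
go(up(-6,0,380),toolrot(-11,0))
E
```

```text
t: 13.35
ee_pos: [531.5, 43.7, 297.4]
ee_rot: [0.739, 0.61, 0.181, 0.22]
wrist_force: [0.8, 0.8, -0.5]
opening: 0.841
[ 0.8205802   0.81692952 -0.49260307]
dp cm [ 0.071 11.238 -5.141] turn [-0.0008 -0.      0.0001] from [531.6  43.5 295.7]
dp cm [ 0.07  17.199  1.106] turn [ 5.752e-01 -0.000e+00  1.000e-04] from [531.6  43.5 295.7]
```

View pics/c14.png

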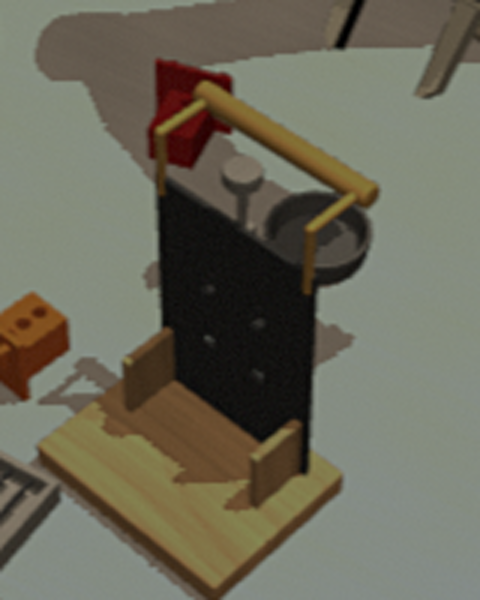

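View pics/c15.png

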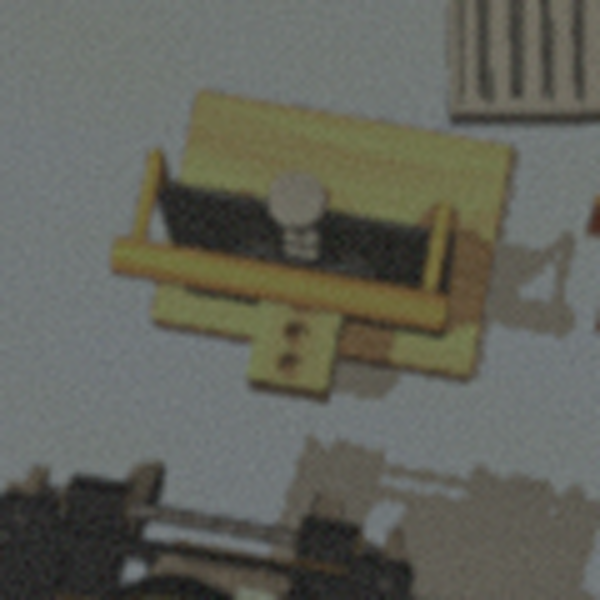

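Run:
```python
from h import *
a=np.deg2rad(UY);ex=np.array([np.cos(a),np.sin(a)]);ey=np.array([-ex[1],ex[0]])
for n in("top","scene"):
    d=np.load(f"pics/{n}11.npy");P=cloud(n,d).reshape(-1,3)
    X=(P[:,:2]-U0[:2])@ex;Y=(P[:,:2]-U0[:2])@ey;Z=P[:,2]
    m=(X>-66)&(X<-10)&(abs(Y)<20)&(Z>125)&(Z<155)
    if m.sum()>8: print(n,"block top z",np.percentile(Z[m],[10,50,90]).round(1),m.sum(),np.polyfit(X[m],Z[m],1).round(3))
    m=(X>-75)&(X<-40)&(abs(Y)<40)&(Z>134)&(Z<147); 
    if m.sum()>8: print("  front edge X",np.percentile(X[m],2),"Y",np.percentile(Y[m],[2,98]))
    m=(abs(Y)<22)&(X>-28)&(X<16)&(Z>290)&(Z<312); print(n,"knob X",np.percentile(X[m],[2,98]).round(1),"Y",np.percentile(Y[m],[2,98]).round(1),"z",np.percentile(Z[m],[50,90]).round(1))
```

```text
top block top z [132.9 137.6 141.7] 185 [5.30000e-02 1.39762e+02]
  front edge X -68.36685901760127 Y [-21.48990694  22.49215803]
top knob X [-20.6   7.4] Y [-12.8  12.6] z [298.3 301.4]
scene knob X [-18.2   9.9] Y [-13.3  15.6] z [299.1 301.4]
```

```bash
python3 -m creep '{"dp":[[0,2.7,-4.2],[0,5.4,-8.4],[0,6,-9],[0.1,8.5,-7],[0.1,12,-4.5],[0.1,15,-1],[0.1,17.2,1.1],[0.1,17.2,1.1],[0.1,17.2,1.1],[0.1,17.2,1.1],[0.1,17.2,1.1],[0.1,17.2,1.1]],"turn":[[0,0,0],[0.1,0,0],[0.23,0,0],[0.36,0,0],[0.48,0,0],[0.575,0,0],[0.575,0,0],[0.575,0,0],[0.575,0,0],[0.575,0,0],[0.575,0,0],[0.575,0,0]],"jaw":[0,0,0,0,0,0,0,0,0,0,0,0]}'
python3 - <<'E'
from h import *
print(pose()[2]["wrist_force"])
for n in ("scene","wrist"):
    im,d=env.capture(n);cv2.imwrite(f"pics/{n}12.png",im)
    if n=="scene": cv2.imwrite("pics/c16.png",cv2.resize(im[80:330,210:420],None,fx=2.4,fy=2.4,interpolation=cv2.INTER_CUBIC))
go(up(-6,0.5,310),toolrot(-11,0))
E
```

```text
t: 14.65
ee_pos: [678.7, 16.5, 382.1]
ee_rot: [0.771, 0.636, 0.001, 0.001]
wrist_force: [-0.3, 0.0, 0.0]
opening: 0.003
[-0.30517866  0.01367087  0.03645901]
dp cm [-6.00e-03  3.20e-02  7.19e+00] turn [0.0026 0.0006 0.0005] from [678.9  16.2 381.9]
```

View pics/c16.png

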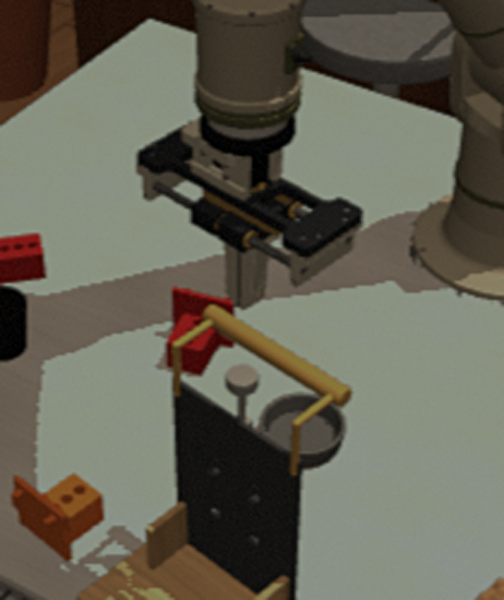

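View pics/wrist12.png

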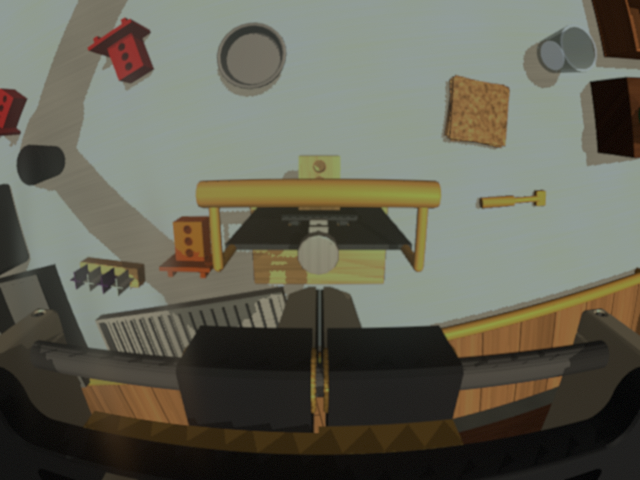

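```bash
python3 -m creep '{"dp":[[0,0,3],[0,0,6],[0,0,7.2],[0,0,7.2]],"turn":[[0,0,0],[0,0,0],[0,0,0],[0,0,0]],"jaw":[0,0,0,0]}'
python3 - <<'E'
from h import *
im,d=env.capture("wrist");cv2.imwrite("pics/wrist13.png",im[150:450,120:520])
go(up(-6,0.5,290),toolrot(-11,0));print(pose()[2]["wrist_force"])
E
```

```text
t: 15.15
ee_pos: [678.8, 15.8, 307.7]
ee_rot: [0.771, 0.636, -0.001, -0.0]
wrist_force: [-0.3, 0.1, 0.1]
opening: 0.005
dp cm [-0.029  0.004  1.92 ] turn [ 0.0006 -0.0003  0.0006] from [679.4  16.3 309.2]
[0.36438916 0.07541181 0.28349435]
```

View pics/wrist13.png

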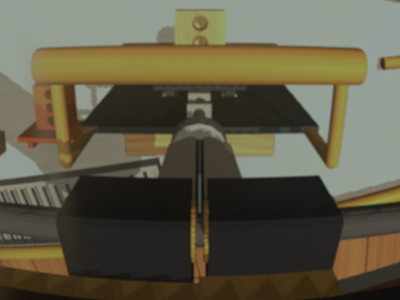

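Fingers are over the knob and clear of the lamp tube. Pushing down in stages.

```bash
python3 -m creep '{"dp":[[0,0,0.4],[0,0,0.8],[0,0,1.2],[0,0,1.6],[0,0,2.0],[0,0,2.4],[0,0,2.4]],"turn":[[0,0,0],[0,0,0],[0,0,0],[0,0,0],[0,0,0],[0,0,0],[0,0,0]],"jaw":[0,0,0,0,0,0,0]}'
python3 - <<'E'
from h import *
go(up(-6,0.5,278),toolrot(-11,0));print(pose()[2]["wrist_force"])
E
```

```text
t: 15.9
ee_pos: [679.3, 16.4, 284.2]
ee_rot: [0.771, 0.636, 0.0, -0.0]
wrist_force: [0.3, -0.4, 0.0]
opening: 0.006
dp cm [-0.032  0.017  0.617] turn [ 0.0001 -0.0002  0.0008] from [679.3  16.4 284.2]
[ 0.31606039 -0.37211047  0.02888767]
```

Run:
```python
from h import *
im,d=env.capture("scene");cv2.imwrite("pics/c17.png",cv2.resize(im[180:320,240:380],None,fx=4,fy=4,interpolation=cv2.INTER_CUBIC))
```

```text
(no output)
```

View pics/c17.png

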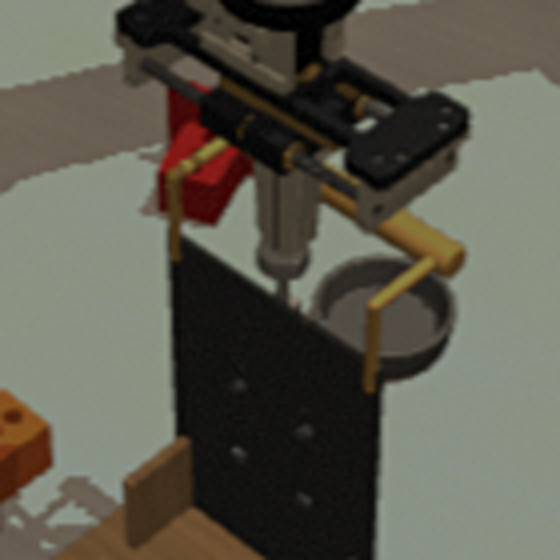

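```bash
python3 -m creep '{"dp":[[0,0,0.2],[0,0,0.4],[0,0,0.55],[0,0,0.65],[0,0,0.65]],"turn":[[0,0,0],[0,0,0],[0,0,0],[0,0,0],[0,0,0]],"jaw":[0,0,0,0,0]}'
python3 - <<'E'
from h import *
go(up(-6,0.5,278),toolrot(-11,0));print(pose()[2]["wrist_force"])
E
```

```text
t: 16.45
ee_pos: [679.2, 16.3, 278.4]
ee_rot: [0.771, 0.636, 0.0, 0.0]
wrist_force: [-2.2, -1.0, 4.4]
opening: 0.007
dp cm [-0.023  0.022  0.043] turn [0.0005 0.0001 0.0006] from [679.2  16.3 278.4]
[-2.20487057 -1.03621083  4.38901769]
```

```bash
python3 -m creep '{"dp":[[0,0,0.1],[0,0,0.2],[0,0,0.25],[0,0,0.25]],"turn":[[0,0,0],[0,0,0],[0,0,0],[0,0,0]],"jaw":[0,0,0,0]}'
python3 - <<'E'
from h import *
go(up(-6,0.5,278),toolrot(-11,0));print(pose()[2]["wrist_force"])
E
```

```text
t: 16.85
ee_pos: [679.4, 16.3, 278.3]
ee_rot: [0.772, 0.636, 0.0, 0.001]
wrist_force: [-7.1, -3.6, 19.7]
opening: 0.005
dp cm [-0.03   0.008  0.025] turn [0.0023 0.0008 0.0002] from [679.4  16.3 278.3]
[-7.09100383 -3.5993357  19.71368356]
```

Hard stop at 278 mm with 20 N, so the bolt is fully down. Retreating straight up, then back.

```bash
python3 -m creep '{"dp":[[0,0,-1],[0,0,-4],[0,0,-8],[0,0,-12],[0,-4,-13],[0,-9,-13],[0,-14,-13],[0,-18,-13],[0,-22,-13],[0,-22,-13],[0,-22,-13],[0,-22,-13]],"turn":[[0,0,0],[0,0,0],[0,0,0],[0,0,0],[0,0,0],[0,0,0],[0,0,0],[0,0,0],[0,0,0],[0,0,0],[0,0,0],[0,0,0]],"jaw":[0,0,0,0,0,0,0,0,0,0,0,0]}'
python3 - <<'E'
from h import *
print(pose()[2]["wrist_force"])
a=np.deg2rad(UY);ex=np.array([np.cos(a),np.sin(a)]);ey=np.array([-ex[1],ex[0]])
for n in("top","scene"):
    im,d=env.capture(n);P=cloud(n,d).reshape(-1,3);cv2.imwrite(f"pics/{n}14.png",im)
    X=(P[:,:2]-U0[:2])@ex;Y=(P[:,:2]-U0[:2])@ey;Z=P[:,2]
    m=(X>-66)&(X<-10)&(abs(Y)<20)&(Z>125)&(Z<155)
    if m.sum()>8: print(n,"block top z",np.percentile(Z[m],[10,50,90]).round(1),m.sum())
    m=(abs(Y)<14)&(X>-18)&(X<6)&(Z>262)&(Z<312); print(n,"knob z",np.percentile(Z[m],[50,90]).round(1),m.sum())
    if n=="scene":
        s=im.astype(float).sum(2);print([(s[int(v)-8:int(v)+9,int(u)-4:int(u)+5]-np.median(s[270:280,300:306])).sum() for u,v in((299.5,291),(315.8,302))])
E
```

```text
t: 18.05
ee_pos: [464.4, 57.8, 405.8]
ee_rot: [0.772, 0.636, 0.001, 0.0]
wrist_force: [-0.4, 0.2, 0.0]
opening: 0.003
[-0.4361107   0.16064148  0.00437759]
top block top z [134.6 138.  141.5] 182
top knob z [277.2 280.2] 95
scene knob z [277.5 280.6] 114
[np.float64(271.5), np.float64(305.5)]
```

View pics/scene14.png

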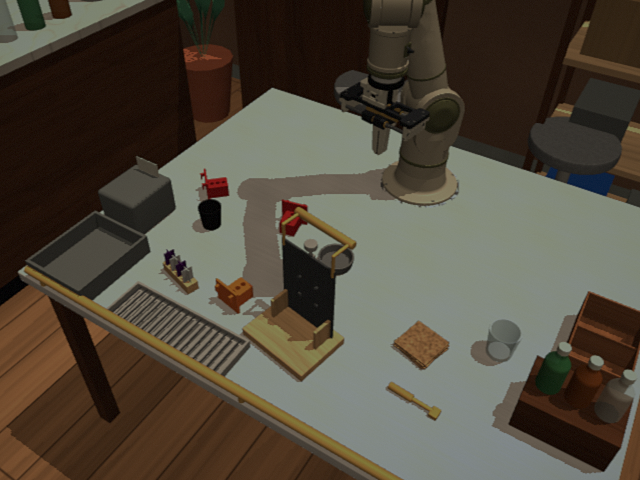

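The final picture shows the knob lowered at (311,245), the bracket hung, the bystanders where they stood and the robot clear. Handing in.

```bash
python3 -c "
from workcell import env
print(env.job_done())"
```

```text
the job is handed in; nothing more can be done
None
```

The bracket hangs in the upper slots with the drop bolt pushed all the way down over it. I handed the job in at about 18 s; no verdict came back.

**What I did:** I gripped the bracket's beech block with the tool leaning back 33°. I put both hooks through the upper slots and pressed it down to a firm stop at 21 N. I then let go, backed out and pushed the bolt down with shut fingers to a hard stop at 20 N.

**Last checks:**
- **Bolt:** the knob top reads about 278 mm, which is fully down.
- **Bracket:** the block top reads about 138 mm in the top camera, against 140 mm expected. Little light showed under the plate through the lower slots, so it is down to about 1 mm.
- **Surroundings:** no contact with the lamp showed in the pictures or the wrist force. The bystanders looked unmoved by eye; I did not measure them. The robot touches nothing.

**Disagreements:** when the bracket seated, the tool was about 1.5 mm lower than I had calculated. The hooks' position in the scene picture also suggested the bracket might be up to 2 mm high. I trusted the firm stop and the light through the slots instead.

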